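# Unbolt a power module from its repair fixture and hold it up to the inspection camera

## Robot

A 6-joint arm with a two-finger parallel gripper is mounted at the origin on the work surface. World frame = base frame: x ahead of the robot, y to its left, z up, the work surface at z = 0. Lengths are in mm, angles in rad, forces in N, time in s.
With the tool pointing down it reaches from about 400 to 925 mm from the base axis. Payload 12.5 kg.
Tool frame: the origin (TCP) lies at the very end of the fingers, on their centre line; the grasp point (between the pads) lies 19 mm behind it; x points along the fingers, y is the direction in which the jaws open and shut, and the axes are right-handed (so a half turn about x gives the same grasp; the last joint's range is limited). The gripper opens to 95 mm and grips with 3 to 60 N. Pads are 20 mm wide; open, the fingers measure 119 mm over their backs; the gripper's body (75 mm by 180 mm) begins 59 mm behind the grasp point.
Start: joints at [1.04, 0.491, 1.559, -0, 1.092, -0.106], TCP at [257.573, 569.476, 214.661] pointing down, gripper open.
Joint ranges: [-3.1, 3.1], [-0.84, 2.19], [0.05, 2.79], [-1.13, 4.28], [0.06, 2.93], [-2.69, 2.69]. Speed limits (rad/s): [2.22, 2.22, 2.79, 3.14, 3.14, 3.14].

## Interface

Orientations are given as [roll, pitch, yaw] about the fixed x, y, z axes, in that order (R = Rz(yaw) Ry(pitch) Rx(roll)).
In Python, from cell import env, optics, job gives the robot as it stands.
- The arm moves only by the shell command python3 -m handwheel 'ROWS' [OPENING]. ROWS is JSON, a list of rows, each an object with "travel": the shift along the world's x, y, z in mm, a list of three; "roll": the turn about the world's z in degrees. In form: [{"travel": [dx, dy, dz], "roll": roll}, ...]. A call has 1 to 8 rows; each row is the pose to reach, as a shift and turn from the pose commanded when the call began; what a row does not reach only later rows make up. A row lasts 1/10 s, in which the tool goes at most 50 mm and 8.59 degrees, less where a joint would pass 70% of its speed; a pose out of reach is approached as far as the arm can. A call with a gripper value outside its range is refused whole. OPENING is the closure, from -1 (fully open) to 1 (shut), set as the call begins (- or left out, the last holds). The fingers move at their own pace and stop on an object; the grip force is fixed at half the most. Time passes only in rows, so rows that repeat a pose let the fingers close. It gives the time, the measured TCP pose, the force and the opening at its end, in the units of the state.
- env.state(): the state, without advancing time (a new reading comes with each control period).
- optics.read_camera(name): name is "scene" or "top" or "wrist"; returns the picture (384x512x3 uint8, red, green, blue); there is no depth.
- optics.camera_params(name): a dict with "fx", "fy", "cx", "cy" (pixels), "world_from_camera" (4x4, takes a point from camera to world coordinates). Camera axes: x right, y up, looking along -z (the intrinsics and any distortion apply to the point x, -y, -z); pixel columns grow to the right and rows downward; lengths in mm; the calibration is good to about 2 mm. A picture is of the moment at which its call begins: read the wrist's pose just before it. camera_params takes no time and is no camera call; for the wrist camera it gives the pose at the moment of the call.
- job.job_done(): hands the job in, once; it reports no verdict.
The state is a dict: "t": time; "joints": joint angles; "qvel": joint speeds; "tau": joint torques, N m; "eef_pos": TCP position; "tcp_rot": TCP orientation; "ft_force": force on the tool from outside, world axes, zero at the start; "moment": the same for the moment, N m; "opening": opening from 0.0 (shut) to 1.0 (fully open).
Only numpy, scipy, OpenCV 4.12 (cv2) and the standard library are available. Lean on these libraries where they do the work, as an engineer would, in place of code of your own. Each camera call takes 0.05 s, during which the arm holds its last target.

## Task

On the repair bench, slide the fixture's hold-down bolt off the black power module and along its guides until it is fully home in its keeper, then lift the module out of its nest and hold it up, level and still, in front of the inspection camera's lens: middle of the module at lens height straight above the centre of the round stage disc, pin face squarely towards the lens. Do not touch the camera or its stand, and leave the other things on the bench where they are. Finish while still holding the module there in the gripper; do not put it down or let go.

Things in the scene. Friction and masses are not known exactly. Their poses are not given: they have to be found in the camera images.
- module: Black plastic box 44 (its x) x 26 (y) x 40 mm tall (z), 60 to 130 g. Origin: centre of its underside. The -x end is the pin face: white header and ten short brass pins, 5 mm proud. Starts upright in the nest, axes along the fixture's, pins away from the bolt, from 12 to 52 mm above the bench. Grip it across its 26 mm width (its y).
- module_mid (a point): The middle of the module's box, 20 mm above its underside; axes as the module's.
- module_pins (a point): Centre of the module's pin face, 22 mm from module_mid along the module's -x.
- fixture: Fixed aluminium plate 250 (its x) x 90 (y) x 12 mm. Origin: centre of its underside, on the bench. Nest of low stops and pegs (tops 18 mm above the bench, 2 mm clear of the module) centred at x = -75 mm, y = 0. Along y = 0: bolt track, steel staples at x = -15 and +75 mm (29 mm wide, tops 71 mm above the bench) and at the +x end the keeper, a longer such staple, x = 98 to 125 mm.
- bolt (a joint): Travel (m) of the steel hold-down bolt along the fixture's +x. Starts at 0 to 0.012, its tip 1.5 mm above the module's top, blocking it; at 0.050 it meets its stop, fully home in the keeper, its tip 23 mm clear of the module. Rod 10 mm thick, axis 58.5 mm above the bench. About 2 N of friction; stays where it is left.
- bolt_handle (a point): Top centre of the bolt's upright round handle, 115.5 mm above the bench; a post 12 mm in diameter with a 16 mm cap on its upper 7 mm, rising from the rod (64 mm above the bench). It moves with the bolt: fixture x = 5 mm plus the travel, y = 0. The staples stay below 71 mm.
- camera: Fixed inspection camera on its stand. Origin: centre of its round stage disc, at bench level. The lens looks level along its -x, over the stage. White base x = -60 to 210 mm, 120 mm wide, 14 mm thick; grey disc 84 mm across, top at 16 mm; post at x = 175 mm; grey head x = 137 to 213 mm, 52 mm wide plus a knob 16 mm proud on +y, top at 226 mm; lens barrel 52 mm across from x = 100 mm.
- lens (a point): Centre of the lens glass, 100 mm from the stage centre along the camera's +x and 200 mm above the bench. Axes as the camera's.
- focus (a point): The point straight above the centre of the stage disc at lens height, 200 mm above the bench, 100 mm in front of the lens glass: where module_mid must be held. Axes as the camera's; the module's -x must point along this +x, to the lens.
- tweezers: Bystander: steel tweezers 130 mm long, lying flat (8 mm high) between the robot and the fixture. Origin: mid length, underside.
- screwdriver: Bystander: screwdriver 160 mm long, lying, between the robot and the fixture. Origin: about its middle.
- spool: Bystander: small aluminium spool, 52 mm across, 40 mm high, standing, beyond the fixture. Origin: underside.
- jar: Bystander: amber glass jar, 48 mm across, 55 mm high, beyond the fixture. Origin: underside.
- spare: Bystander: another black module, flat, 60 x 38 x 24 mm, with aluminium fins on top and no pins, lying beyond the fixture. Not the one wanted. Origin: underside.
- cup: Bystander: small open steel bowl for screws, 70 mm across, 30 mm high, beyond the fixture. Origin: underside.
- brush: Bystander: cleaning brush 150 mm long, lying to the left of the fixture. Origin: about its middle.
Things that resemble listed ones, but are neither listed nor needed, are in the scene too. Leave any pink or purple look-alike of the module alone.

How it is judged (in metres and radians):
On the way, in this order (a step that is already met when the one before it is completed fails the run):
1. the bolt is fully home in its keeper while the module is still in its nest (value of joint bolt above 0.046 m and height (world z) of module_mid below 0.045 m), for 0.2 s.
2. the module is lifted clear of the fixture in the gripper (height (world z) of module_mid above 0.1 m and contact force between the fingers and module above 1 N), for 0.2 s.
At the end, for the whole second after the job is handed in: Module held still by the gripper alone, its middle at the focus point (within 15 mm along the lens axis, 12 mm sideways and in height), level and pin face square to the lens within 10 degrees; bolt home (over 46 of 50 mm) (value of joint bolt above 0.046 m and x of module_mid in the frame of focus between -0.015 and 0.015 m and y of module_mid in the frame of focus between -0.012 and 0.012 m and z of module_mid in the frame of focus between -0.012 and 0.012 m and x of module_pins in the frame of lens above -0.1 m and angle between the x axis of module_mid and the x axis of focus, either way round below 0.17 rad and angle between module_mid's own z axis and vertical below 0.17 rad and contact force between the fingers and module above 1 N and contact force between module and fixture below 0.1 N and contact force between module and camera below 0.1 N and linear speed of module below 0.02 m/s and angular speed of module below 0.2 rad/s); the arm keeps its last pose, push and grip.
It fails at once if the camera or its stand is touched (more than 1 N) (contact force between camera and anything else above 1 N).
It fails at once if another thing on the bench is shifted by more than 30 mm (distance of any of tweezers, screwdriver, spool, jar, spare, cup, brush from where it was at the start of the episode above 0.03 m).
It also fails if it takes over 45 s, if anything falls off the work surface, if the arm or the gripper's body presses on something with over 40 N, if the wrist force passes 120 N, or if a joint passes its speed limit or range.

## Working session

There is one attempt and no reset: what is moved stays moved. The work goes in short steps, Python scripts to look and compute and a shell command to move; the robot and the scene stay as the last step left them, time stands still between calls to the robot, and variables do not carry over. Pictures are saved under pics/ and viewed, and the job is handed in when it is done.

```bash
mkdir -p pics; ls
python3 - <<'E'
from cell import env,optics,job
import cv2
print(env.state())
for n in ["scene","top"]:
    im=optics.read_camera(n); cv2.imwrite(f"pics/{n}0.png",cv2.resize(im[:,:,::-1],None,fx=1.5,fy=1.5,interpolation=cv2.INTER_CUBIC))
    cv2.imwrite(f"pics/raw_{n}0.png",im[:,:,::-1])
    print(n,optics.camera_params(n))
E
```

```text
pics
{'t': 0.0, 'joints': array([ 1.04043099e+00,  4.91565428e-01,  1.55943946e+00,  5.05878418e-06,
        1.09169733e+00, -1.05601677e-01]), 'qvel': array([-1.16279631e-03,  6.08146920e-04, -8.97699236e-04,  2.42114715e-05,
       -7.78771554e-04, -7.41060381e-04]), 'tau': array([-2.46935888e-03, -6.12646222e+01, -2.58175313e+01,  6.91709295e-02,
        4.82572988e-02, -1.39117792e-04]), 'eef_pos': array([257.42391015, 569.26297104, 214.06154204]), 'tcp_rot': array([-1.68044158,  1.56968675, -2.10520757]), 'ft_force': array([-0.78146756,  0.16240217, -0.22600708]), 'moment': array([ 0.02750529,  0.02309759, -0.00044782]), 'opening': 0.9982508093992545}
scene {'fx': 361.0535607291555, 'fy': 361.0535607291555, 'cx': 258.4594086611866, 'cy': 189.89828012100088, 'world_from_camera': array([[ 6.20645969e-01, -5.08383890e-01,  5.96945895e-01,
         1.21779684e+03],
       [ 7.84007549e-01,  3.91265364e-01, -4.81916568e-01,
        -4.30187990e+02],
       [ 1.14343668e-02,  7.67109663e-01,  6.41414078e-01,
         8.17389839e+02],
       [ 0.00000000e+00,  0.00000000e+00,  0.00000000e+00,
         1.00000000e+00]])}
top {'fx': 384.2518096894035, 'fy': 384.2518096894035, 'cx': 257.2561165262817, 'cy': 194.55918352111672, 'world_from_camera': array([[ 1.40548092e-01,  9.69966769e-01, -1.98521286e-01,
         3.48663682e+02],
       [-9.90073853e-01,  1.37694642e-01, -2.81771527e-02,
         5.18274511e+01],
       [ 4.41559434e-06,  2.00510980e-01,  9.79691455e-01,
         1.28171863e+03],
       [ 0.00000000e+00,  0.00000000e+00,  0.00000000e+00,
         1.00000000e+00]])}
```

View pics/scene0.png

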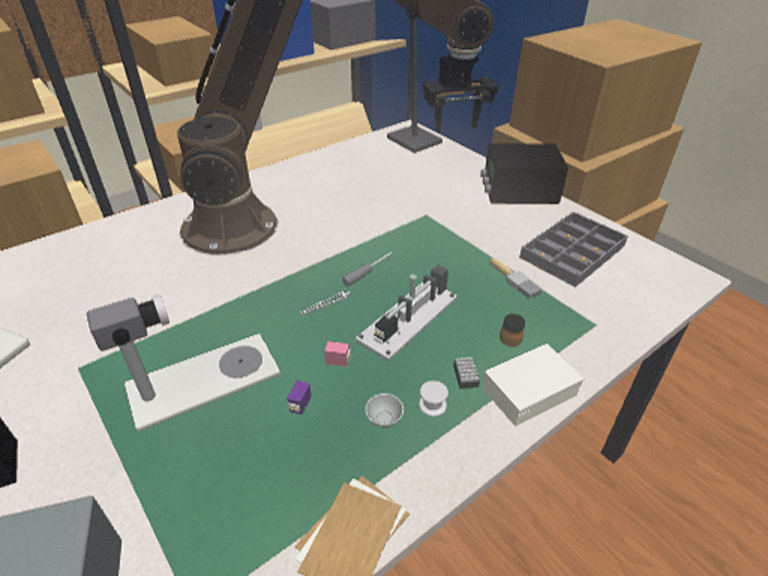

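View pics/top0.png

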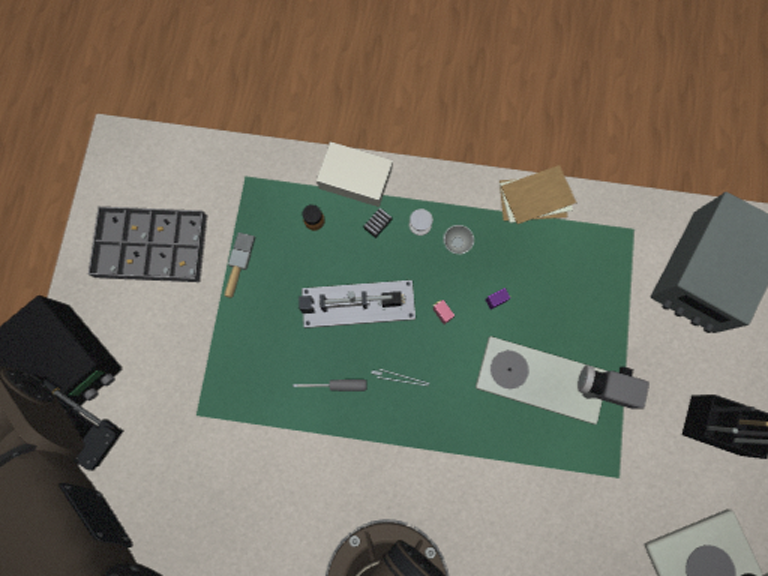

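```bash
cat > h.py <<'E'
import numpy as np, cv2
from cell import env,optics,job
def ray(P,u,v):
    M=np.array(P["world_from_camera"]); d=np.array([(u-P["cx"])/P["fx"],-(v-P["cy"])/P["fy"],-1.0])
    return M[:3,3],M[:3,:3]@d
def plane(P,u,v,z):
    o,d=ray(P,u,v); return o+d*(z-o[2])/d[2]
def proj(P,p):
    M=np.array(P["world_from_camera"]); c=M[:3,:3].T@(np.array(p,float)-M[:3,3])
    return P["cx"]+P["fx"]*c[0]/-c[2], P["cy"]-P["fy"]*c[1]/-c[2]
def tri(P1,a,P2,b):
    o1,d1=ray(P1,*a);o2,d2=ray(P2,*b);d1/=np.linalg.norm(d1);d2/=np.linalg.norm(d2)
    s=np.linalg.lstsq(np.c_[d1,-d2],o2-o1,rcond=None)[0]
    return (o1+s[0]*d1+o2+s[1]*d2)/2, np.linalg.norm(o1+s[0]*d1-o2-s[1]*d2)
E
python3 - <<'E'
import cv2
a=cv2.imread("pics/raw_top0.png")
cv2.imwrite("pics/c1.png",cv2.resize(a[180:225,190:290],None,fx=8,fy=8,interpolation=cv2.INTER_CUBIC))
cv2.imwrite("pics/c2.png",cv2.resize(a[215:290,310:440],None,fx=6,fy=6,interpolation=cv2.INTER_CUBIC))
b=cv2.imread("pics/raw_scene0.png")
cv2.imwrite("pics/c3.png",cv2.resize(b[170:245,230:310],None,fx=8,fy=8,interpolation=cv2.INTER_CUBIC))
cv2.imwrite("pics/c4.png",cv2.resize(b[185:290,50:195],None,fx=5,fy=5,interpolation=cv2.INTER_CUBIC))
E
```

```text
(no output)
```

View pics/c1.png

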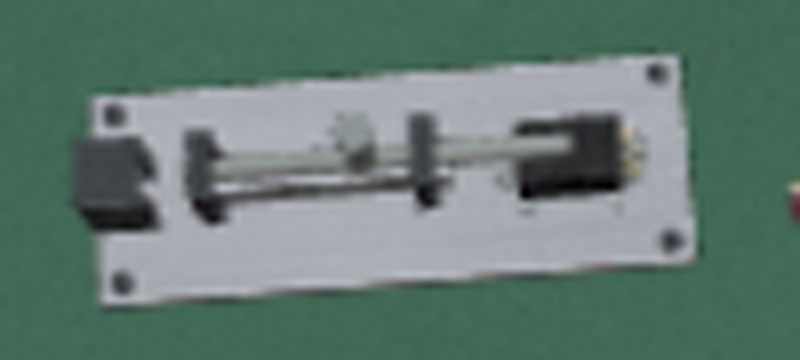

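View pics/c2.png

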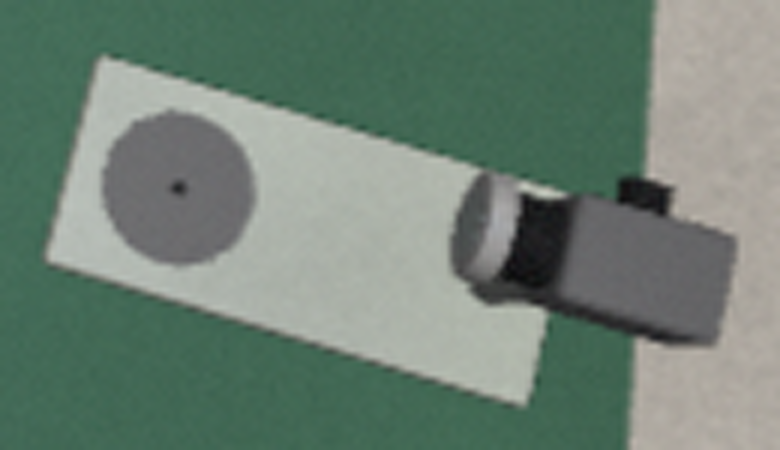

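View pics/c3.png

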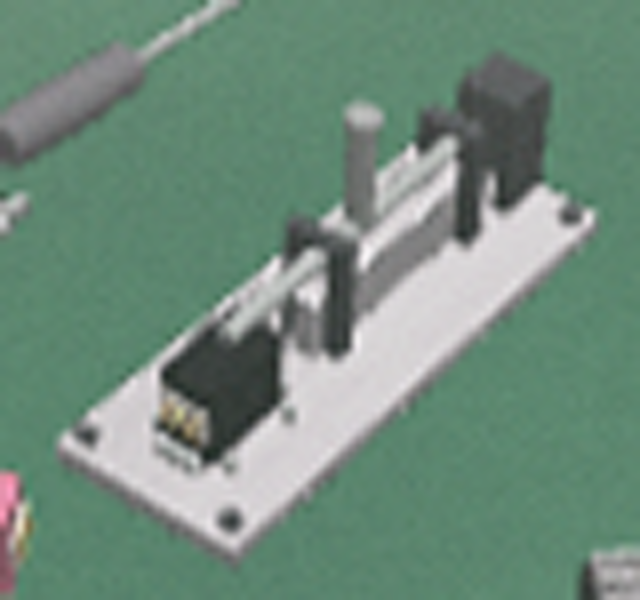

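View pics/c4.png

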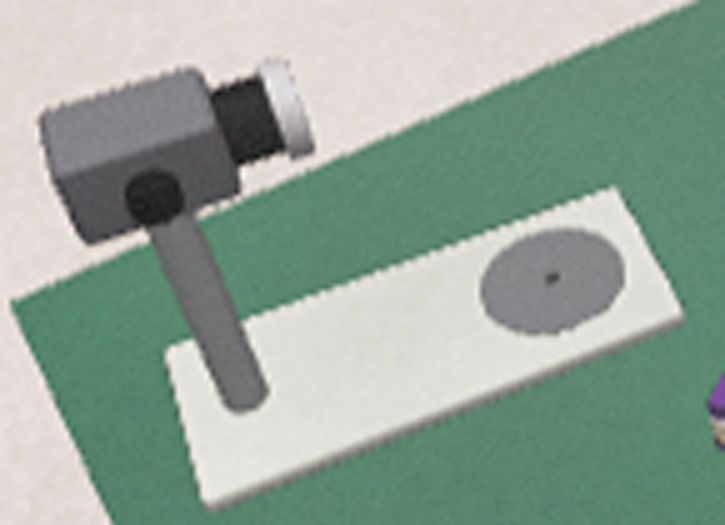

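Run:
```python
from h import *
T=optics.camera_params("top");S=optics.camera_params("scene")
f=lambda c,s,x0,y0:[((u+.5)/s-.5+x0,(v+.5)/s-.5+y0) for u,v in c]
def fr(P,c):
    p=np.array([plane(P,u,v,12) for u,v in c])[:,:2]  # keeper-front.., order: A(keeper,+X) B(nest,+X) C(nest,-X) D(keeper,-X)
    print(p.round(1).tolist(), "sides",np.linalg.norm(p-np.roll(p,-1,0),axis=1).round(1))
    ex=(p[0]-p[1]+p[3]-p[2]);ang=np.degrees(np.arctan2(ex[1],ex[0]));print("c",p.mean(0).round(1),"ang",ang.round(2))
fr(T,f([(92,97),(680,57),(695,262),(100,305)],8,190,180))
fr(S,f([(597,222),(236,557),(62,440),(415,140)],8,230,170))
for n,P,c,s,x0,y0 in [("T",T,[(178,187),(100,55),(45,262),(527,405)],6,310,215),("S",S,[(552,278),(683,320),(615,187),(208,506),(167,350)],5,50,185)]:
    q=f(c,s,x0,y0); print(n,"disc",plane(P,*q[0],16).round(1)); print([plane(P,*k,14).round(1)[:2].tolist() for k in q[1:]])
# disc contour
for n,P,z in [("top",T,16)]:
    im=cv2.imread(f"pics/raw_{n}0.png")
t=f([(352,120)],8,190,180)[0]; s=f([(363,112)],8,230,170)[0]
print("handle tri",tri(T,t,S,s), plane(T,*t,115.5),plane(S,*s,115.5))
```

```text
[[589.1, 277.7], [641.1, 34.1], [555.0, 16.4], [502.2, 259.4]] sides [249.   87.9 248.6  88.8]
c [571.9 146.9] ang 102.16
[[594.0, 273.8], [649.5, 33.8], [560.1, 18.2], [505.3, 248.6]] sides [246.4  90.7 236.8  92.2]
c [577.2 143.6] ang 103.19
T disc [ 473.5 -201.5   16. ]
[[539.9, -152.1], [423.3, -134.4], [384.3, -398.6]]
S disc [ 476.2 -202.4   16. ]
[[550.2, -156.9], [429.1, -136.2], [509.9, -416.2], [390.8, -398.6]]
handle tri (array([573.57211974, 156.75729845, 116.9442212 ]), np.float64(2.762225093905064)) [574.65529325 158.04082586 115.5       ] [571.71705681 156.62712571 115.5       ]
```

Run:
```python
from h import *
from scipy.spatial.transform import Rotation as R
s=env.state(); A=R.from_euler('xyz',s['tcp_rot']).as_matrix(); print(A.round(3)); y=A[:,1]; print("jaw az",np.degrees(np.arctan2(y[1],y[0])))
W=optics.camera_params("wrist"); print(W)
im=optics.read_camera("wrist"); cv2.imwrite("pics/w0.png",im[:,:,::-1])
```

```text
[[-0.     0.412  0.911]
 [-0.001  0.911 -0.412]
 [-1.    -0.001 -0.   ]]
jaw az 65.66125162321808
{'fx': 334.38922985520793, 'fy': 334.38922985520793, 'cx': 254.94167549717977, 'cy': 187.45428074671744, 'world_from_camera': array([[ 4.12020074e-01, -8.81741308e-01, -2.29720970e-01,
         1.93374435e+02],
       [ 9.11171435e-01,  3.98027286e-01,  1.06493642e-01,
         5.98926206e+02],
       [-2.46462896e-03, -2.53192704e-01,  9.67412725e-01,
         3.84050635e+02],
       [ 0.00000000e+00,  0.00000000e+00,  0.00000000e+00,
         1.00000000e+00]])}
```

View pics/w0.png

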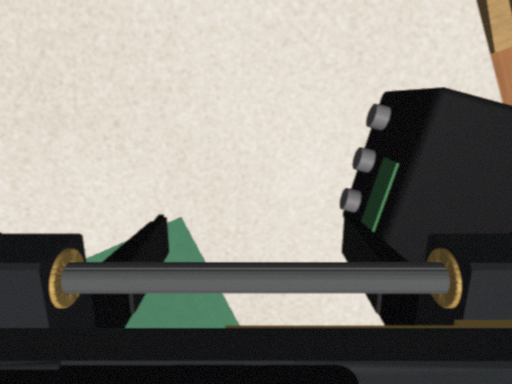

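```bash
python3 -m handwheel '[{"travel":[15,-15,20],"roll":-4},{"travel":[45,-50,36],"roll":-10},{"travel":[80,-90,36],"roll":-17},{"travel":[115,-130,36],"roll":-24},{"travel":[150,-170,36],"roll":-31},{"travel":[185,-210,36],"roll":-38},{"travel":[215,-245,36],"roll":-45},{"travel":[235,-270,36],"roll":-53}]' -1
python3 -m handwheel '[{"travel":[25,-30,0],"roll":0},{"travel":[50,-65,0],"roll":0},{"travel":[69,-83,0],"roll":0},{"travel":[69,-83,0],"roll":0},{"travel":[69,-83,0],"roll":0}]'
python3 - <<'E'
from h import *
W=optics.camera_params("wrist"); print(W)
im=optics.read_camera("wrist"); cv2.imwrite("pics/w1.png",cv2.resize(im[:,:,::-1],None,fx=1.5,fy=1.5));cv2.imwrite("pics/raw_w1.png",im[:,:,::-1])
import pickle;pickle.dump(W,open("w1.pkl","wb"))
E
```

```text
t: 0.95
eef_pos: [493.9, 297.3, 250.5]
tcp_rot: [-0.229, 1.571, -1.584]
ft_force: [0.7, 1.1, 0.0]
opening: 0.996
t: 1.45
eef_pos: [561.4, 216.3, 250.2]
tcp_rot: [-1.744, 1.57, -3.095]
ft_force: [-0.3, 0.3, -0.1]
opening: 1.001
{'fx': 334.38922985520793, 'fy': 334.38922985520793, 'cx': 254.94167549717977, 'cy': 187.45428074671744, 'world_from_camera': array([[ 9.75896083e-01, -2.11450451e-01, -5.39957621e-02,
         5.46552076e+02],
       [ 2.18230063e-01,  9.43745677e-01,  2.48434571e-01,
         2.85823222e+02],
       [-1.57333497e-03, -2.54229823e-01,  9.67142555e-01,
         4.20187279e+02],
       [ 0.00000000e+00,  0.00000000e+00,  0.00000000e+00,
         1.00000000e+00]])}
```

View pics/w1.png

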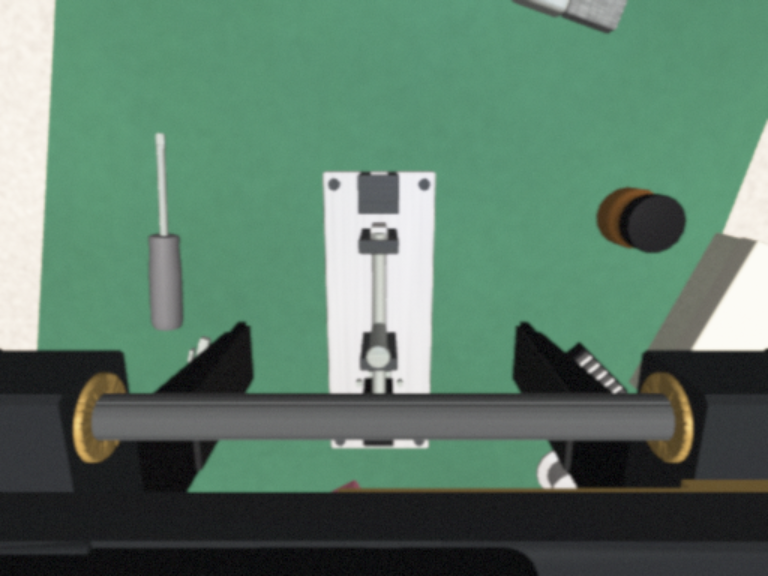

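Run:
```python
from h import *
import pickle;W=pickle.load(open("w1.pkl","rb"))
g=lambda u,v,z:plane(W,(u+.5)/1.5-.5,(v+.5)/1.5-.5,z)
# order keeper far(+X)= right
p=np.array([g(435,173,12),g(428,447,12),g(332,447,12),g(323,173,12)])[:,:2]
print(p.round(1).tolist(),np.linalg.norm(p-np.roll(p,-1,0),axis=1).round(1),p.mean(0))
ex=p[0]-p[1]+p[3]-p[2];print(np.degrees(np.arctan2(ex[1],ex[0])))
h=g(377.5,356.5,115.5);print("handle",h)
S=optics.camera_params("scene");T=optics.camera_params("top")
print(tri(W,((377.5+.5)/1.5-.5,(356.5+.5)/1.5-.5),S,((363+.5)/8-.5+230,(112+.5)/8-.5+170)))
e=ex/np.linalg.norm(ex); c=p.mean(0); d=h[:2]-c; print("handle in fixture",d@e, d@np.array([-e[1],e[0]]))
im=cv2.imread("pics/raw_w1.png");cv2.imwrite("pics/c5.png",cv2.resize(im[100:310,200:310],None,fx=2.8,fy=2.8,interpolation=cv2.INTER_CUBIC))
```

```text
[[590.5, 277.2], [644.5, 36.2], [558.2, 16.8], [503.5, 257.7]] [247.   88.5 247.   89.2] [574.18532313 146.97122584]
102.71251186178264
handle [571.34405687 157.29312284 115.5       ]
(array([571.3373125 , 157.05101203, 115.02532742]), np.float64(0.12077796957249584))
handle in fixture 10.694118176381878 0.5001882104504881
```

View pics/c5.png

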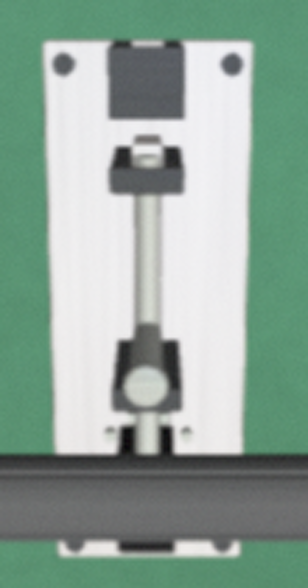

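```bash
python3 -m handwheel '[{"travel":[5,-30,0],"roll":0},{"travel":[10,-59,-25],"roll":0},{"travel":[10,-59,-70],"roll":0},{"travel":[10,-59,-115],"roll":0},{"travel":[10,-59,-150],"roll":0},{"travel":[10,-59,-170],"roll":0},{"travel":[10,-59,-170],"roll":0},{"travel":[10,-59,-170],"roll":0}]'
python3 -m handwheel '[{"travel":[0,0,0],"roll":0},{"travel":[0,0,0],"roll":0},{"travel":[0,0,0],"roll":0},{"travel":[0,0,0],"roll":0},{"travel":[0,0,0],"roll":0},{"travel":[0,0,0],"roll":0}]' 1
```

```text
t: 2.3
eef_pos: [571.4, 158.4, 81.3]
tcp_rot: [1.785, 1.571, 0.436]
ft_force: [-0.4, 0.4, 0.5]
opening: 0.999
t: 2.9
eef_pos: [571.6, 157.4, 80.8]
tcp_rot: [1.558, 1.571, 0.208]
ft_force: [0.1, -0.0, 0.6]
opening: 0.552
```

```bash
python3 -m handwheel '[{"travel":[0,0,0],"roll":0},{"travel":[0,0,0],"roll":0},{"travel":[0,0,0],"roll":0},{"travel":[0,0,0],"roll":0},{"travel":[0,0,0],"roll":0},{"travel":[0,0,0],"roll":0},{"travel":[0,0,0],"roll":0}]' 1
```

```text
t: 3.6
eef_pos: [571.2, 157.4, 80.6]
tcp_rot: [-1.595, 1.57, -2.945]
ft_force: [-2.3, -0.6, 1.5]
opening: 0.152
```

```bash
python3 -m handwheel '[{"travel":[0,0,0],"roll":0},{"travel":[-1,5,0],"roll":0},{"travel":[-3,13,0],"roll":0},{"travel":[-5,21,0],"roll":0},{"travel":[-7,29,0],"roll":0},{"travel":[-9,38,0],"roll":0},{"travel":[-9,41,0],"roll":0},{"travel":[-9,41,0],"roll":0}]' 1
```

```text
t: 4.4
eef_pos: [561.8, 199.4, 80.6]
tcp_rot: [-1.953, 1.57, 2.981]
ft_force: [-5.8, 0.3, 2.4]
opening: 0.152
```

```bash
python3 -m handwheel '[{"travel":[0,1,0],"roll":0},{"travel":[-1,2,0],"roll":0},{"travel":[-1,3,0],"roll":0},{"travel":[-1,3,0],"roll":0}]' 1
```

```text
t: 4.8
eef_pos: [561.4, 201.4, 80.6]
tcp_rot: [-0.976, 1.57, -2.326]
ft_force: [-2.9, -3.7, 1.0]
opening: 0.153
```

```bash
python3 -m handwheel '[{"travel":[0,1,0],"roll":0},{"travel":[0,2,0],"roll":0},{"travel":[-1,3,0],"roll":0},{"travel":[-1,3,0],"roll":0}]' 1
```

```text
t: 5.2
eef_pos: [561.3, 201.8, 80.6]
tcp_rot: [-0.068, 1.567, -1.418]
ft_force: [0.7, -24.0, 0.0]
opening: 0.155
```

Run:
```python
from h import *
for n in ["top","scene"]:
    im=optics.read_camera(n)[:,:,::-1]; cv2.imwrite(f"pics/raw_{n}1.png",im)
    c=im[175:230,190:290] if n=="top" else im[165:245,230:320]
    cv2.imwrite(f"pics/{n}1.png",cv2.resize(c,None,fx=7,fy=7,interpolation=cv2.INTER_CUBIC))
```

```text
(no output)
```

View pics/top1.png

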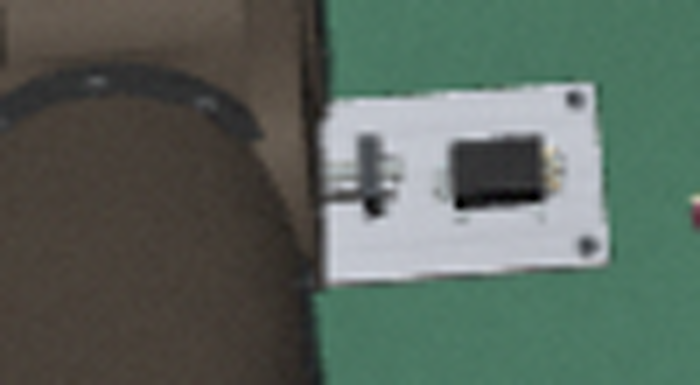

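View pics/scene1.png

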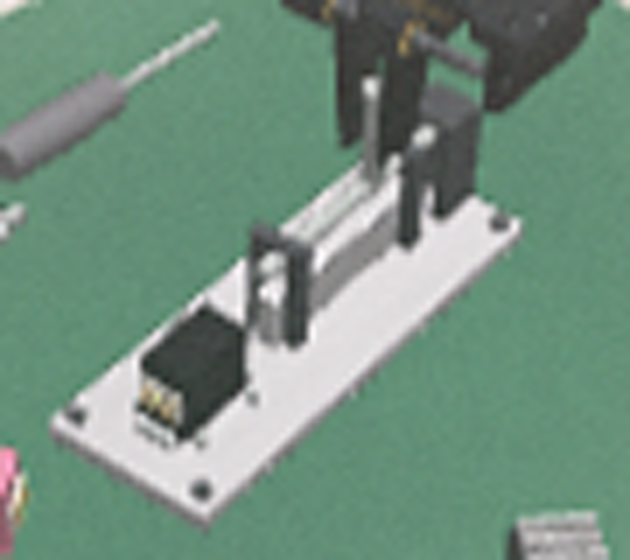

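```bash
python3 -m handwheel '[{"travel":[0,0,0],"roll":0},{"travel":[0,0,0],"roll":0},{"travel":[0,0,0],"roll":0},{"travel":[0,0,0],"roll":0},{"travel":[0,0,0],"roll":0},{"travel":[0,0,0],"roll":0}]' -1
python3 - <<'E'
from h import *
a=np.radians(102.6);e=np.array([np.cos(a),np.sin(a)]);n=np.array([-e[1],e[0]]);c=np.array([574.2,147.0])
T=optics.camera_params("top");S=optics.camera_params("scene")
for nm,P,s,x0,y0 in[("T",T,7,190,175),("S",S,7,230,165)]:
  for x,y in[(-97,-13),(-97,13),(-53,13),(-53,-13)]:
    u,v=proj(P,[*(c+x*e+y*n),52]);print(nm,x,y,((u+.5-x0)*s-.5).__round__(0),((v+.5-y0)*s-.5).__round__(0))
E
```

```text
t: 5.9
eef_pos: [560.6, 204.7, 80.7]
tcp_rot: [1.766, 1.571, 0.416]
ft_force: [-0.4, 1.1, -0.7]
opening: 0.601
T -97 -13 545.0 128.0
T -97 13 549.0 183.0
T -53 13 455.0 190.0
T -53 -13 451.0 135.0
S -97 -13 187.0 380.0
S -97 13 141.0 353.0
S -53 13 204.0 300.0
S -53 -13 250.0 326.0
```

```bash
python3 -m handwheel '[{"travel":[0,0,0],"roll":0},{"travel":[0,0,15],"roll":0},{"travel":[0,0,50],"roll":0},{"travel":[0,-5,95],"roll":0},{"travel":[6,-30,120],"roll":0},{"travel":[14,-60,120],"roll":0},{"travel":[18,-77,120],"roll":0},{"travel":[18,-77,120],"roll":0}]' -1
python3 -m handwheel '[{"travel":[0,0,0],"roll":0},{"travel":[0,0,0],"roll":0}]'
python3 - <<'E'
from h import *
import pickle
W=optics.camera_params("wrist");pickle.dump(W,open("w2.pkl","wb"))
im=optics.read_camera("wrist")[:,:,::-1]; cv2.imwrite("pics/raw_w2.png",im);cv2.imwrite("pics/w2.png",cv2.resize(im,None,fx=1.5,fy=1.5))
E
```

```text
t: 6.7
eef_pos: [578.7, 125.7, 200.2]
tcp_rot: [-1.525, 1.57, -2.877]
ft_force: [-0.4, -0.2, 0.3]
opening: 0.998
t: 6.9
eef_pos: [578.2, 128.2, 200.0]
tcp_rot: [-1.874, 1.57, 3.06]
ft_force: [-0.7, 0.9, 0.0]
opening: 1.003
```

View pics/w2.png

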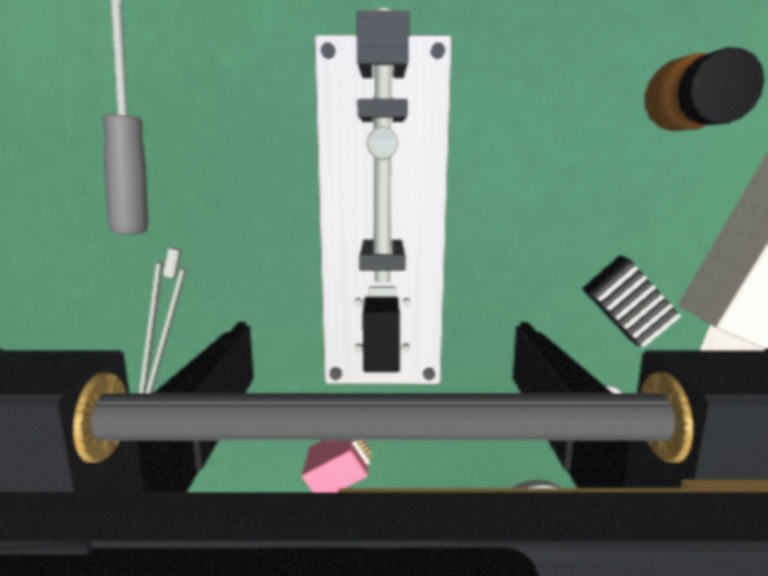

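Run:
```python
from h import *
import pickle;W=pickle.load(open("w2.pkl","rb"))
g=lambda u,v,z:plane(W,(u+.5)/1.5-.5,(v+.5)/1.5-.5,z)
p=np.array([g(450.5,36.5,12),g(440,383,12),g(325.5,383,12),g(316,36.5,12)])[:,:2]
print(np.linalg.norm(p-np.roll(p,-1,0),axis=1).round(1),p.mean(0))
ex=p[0]-p[1]+p[3]-p[2];print(np.degrees(np.arctan2(ex[1],ex[0])))
e=ex/np.linalg.norm(ex);n=np.array([-e[1],e[0]]);c=p.mean(0)
F=lambda q:((q[:2]-c)@e,(q[:2]-c)@n)
print("handle",F(g(382,143,115.5)))
print("mod -x edge",F(g(364,372,52)),F(g(399,372,52)), g(381.5,372,52)[:2]+22*e, "nominal",c-75*e)
```

```text
[247.4  89.2 247.5  88. ] [574.33351772 146.75332486]
102.6220547498647
handle (np.float64(55.30529551137246), np.float64(0.42154570838438))
mod -x edge (np.float64(-95.8451871814736), np.float64(12.863346525528486)) (np.float64(-95.79389583274947), np.float64(-11.220772427104551)) [589.66385652  74.53851821] nominal [590.72243393  73.56587085]
```

```bash
python3 -m handwheel '[{"travel":[6,-27,0],"roll":0},{"travel":[12,-54,-25],"roll":0},{"travel":[12,-54,-70],"roll":0},{"travel":[12,-54,-115],"roll":0},{"travel":[12,-54,-150],"roll":0},{"travel":[12,-54,-170],"roll":0},{"travel":[12,-54,-177],"roll":0},{"travel":[12,-54,-177],"roll":0}]' -1
python3 -m handwheel '[{"travel":[0,0,0],"roll":0},{"travel":[0,0,0],"roll":0},{"travel":[0,0,0],"roll":0},{"travel":[0,0,0],"roll":0},{"travel":[0,0,0],"roll":0},{"travel":[0,0,0],"roll":0},{"travel":[0,0,0],"roll":0},{"travel":[0,0,0],"roll":0}]' 1
python3 -m handwheel '[{"travel":[0,0,0],"roll":0},{"travel":[0,0,0],"roll":0},{"travel":[0,0,0],"roll":0},{"travel":[0,0,0],"roll":0},{"travel":[0,0,0],"roll":0},{"travel":[0,0,0],"roll":0}]' 1
```

```text
t: 7.75
eef_pos: [590.2, 74.0, 23.0]
tcp_rot: [-1.818, 1.569, 3.116]
ft_force: [-0.2, 0.1, 0.6]
opening: 1.0
t: 8.55
eef_pos: [590.6, 73.5, 23.7]
tcp_rot: [1.81, 1.571, 0.46]
ft_force: [-0.8, -0.3, 0.2]
opening: 0.383
t: 9.15
eef_pos: [590.6, 73.5, 23.6]
tcp_rot: [1.628, 1.571, 0.278]
ft_force: [-0.1, -0.0, -0.7]
opening: 0.269
```

```bash
python3 -m handwheel '[{"travel":[0,0,3],"roll":0},{"travel":[0,0,10],"roll":0},{"travel":[0,0,25],"roll":0},{"travel":[0,0,50],"roll":0},{"travel":[0,0,80],"roll":0},{"travel":[0,0,115],"roll":0},{"travel":[0,0,145],"roll":0},{"travel":[0,0,168],"roll":0}]' 1
python3 -m handwheel '[{"travel":[0,0,0],"roll":0},{"travel":[0,0,0],"roll":0},{"travel":[0,0,0],"roll":0}]' 1
python3 - <<'E'
from h import *
for n in ["scene","top"]:
    im=optics.read_camera(n)[:,:,::-1]; cv2.imwrite(f"pics/raw_{n}2.png",im)
c=cv2.imread("pics/raw_scene2.png")[100:260,150:330]
cv2.imwrite(f"pics/scene2.png",cv2.resize(c,None,fx=3.5,fy=3.5,interpolation=cv2.INTER_CUBIC))
E
```

```text
t: 9.95
eef_pos: [590.8, 73.5, 194.4]
tcp_rot: [1.361, 1.568, 0.012]
ft_force: [-0.3, -0.1, -1.2]
opening: 0.275
t: 10.25
eef_pos: [590.0, 73.5, 190.7]
tcp_rot: [-1.787, 1.569, -3.137]
ft_force: [-0.7, -0.2, -0.5]
opening: 0.273
```

View pics/scene2.png

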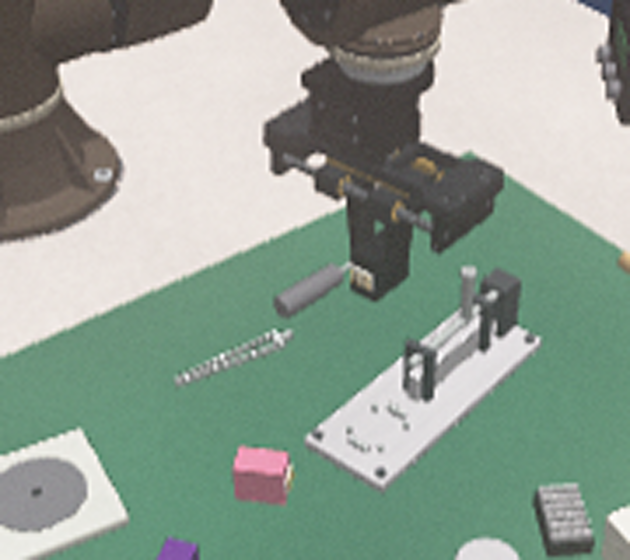

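```bash
python3 -m handwheel '[{"travel":[-8,-18,0],"roll":-2},{"travel":[-22,-52,0],"roll":-5},{"travel":[-39,-92,0],"roll":-9},{"travel":[-56,-132,0],"roll":-13},{"travel":[-72,-170,0],"roll":-16},{"travel":[-85,-202,0],"roll":-18},{"travel":[-95,-225,0],"roll":-20},{"travel":[-100,-238,0],"roll":-21}]' 1
python3 -m handwheel '[{"travel":[-5,-12,0],"roll":0},{"travel":[-10,-24,0],"roll":0},{"travel":[-14,-33,0],"roll":0},{"travel":[-16,-38,0],"roll":0},{"travel":[-16,-38,0],"roll":0},{"travel":[-16,-38,0],"roll":0},{"travel":[-16,-38,0],"roll":0},{"travel":[-16,-38,0],"roll":0}]' 1
python3 - <<'E'
from h import *
from scipy.spatial.transform import Rotation as R
s=env.state(); A=R.from_euler('xyz',s['tcp_rot']).as_matrix(); y=A[:,1]; print(s['eef_pos'],"jaw az",np.degrees(np.arctan2(y[1],y[0])),A[2])
for n in ["scene","top","wrist"]:
    im=optics.read_camera(n)[:,:,::-1]; cv2.imwrite(f"pics/raw_{n}3.png",im)
c=cv2.imread("pics/raw_scene3.png")[100:300,30:230]
cv2.imwrite(f"pics/scene3.png",cv2.resize(c,None,fx=3,fy=3,interpolation=cv2.INTER_CUBIC))
c=cv2.imread("pics/raw_top3.png")[190:310,290:450]
cv2.imwrite(f"pics/top3.png",cv2.resize(c,None,fx=4,fy=4,interpolation=cv2.INTER_CUBIC))
E
```

```text
t: 11.15
eef_pos: [489.6, -166.0, 191.1]
tcp_rot: [-1.796, 1.57, 2.768]
ft_force: [-0.0, 1.0, -0.7]
opening: 0.272
t: 11.95
eef_pos: [474.7, -202.2, 191.7]
tcp_rot: [1.657, 1.571, -0.059]
ft_force: [-0.2, 0.5, -1.4]
opening: 0.269
[ 474.71696491 -202.17391587  191.68374991] jaw az -8.306482765104631 [-9.99999986e-01  1.65198976e-04 -1.42231377e-05]
```

View pics/scene3.png

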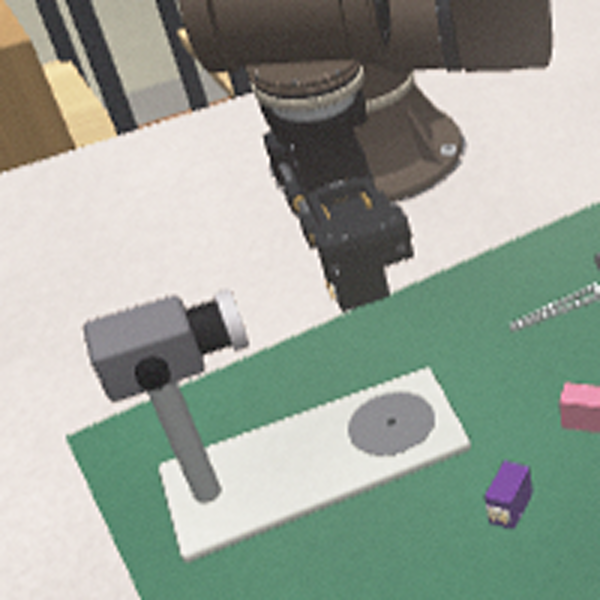

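View pics/top3.png

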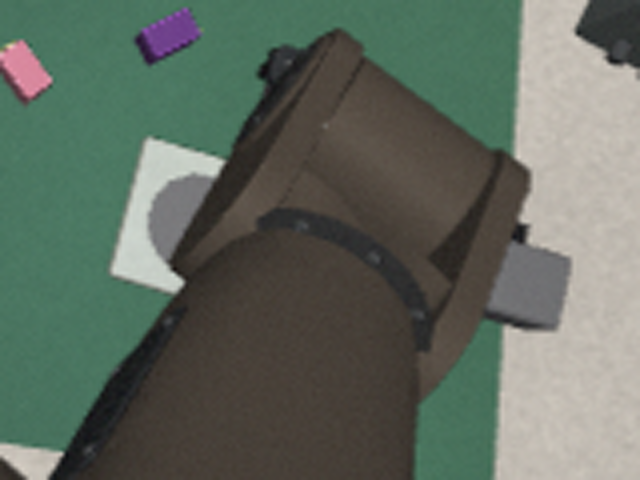

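View pics/raw_wrist3.png

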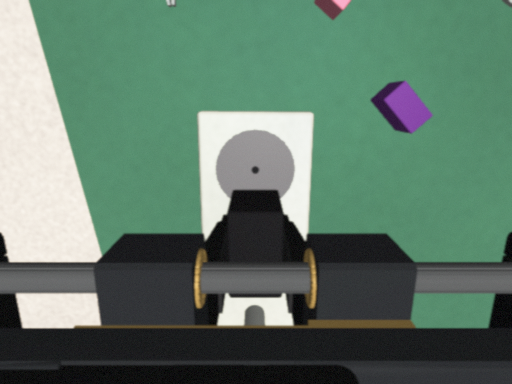

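```bash
python3 - <<'E'
from h import *
s=env.state();W=optics.camera_params("wrist")
print(s['eef_pos'],plane(W,255,170,16))
l=plane(W,199,112,14),plane(W,202,225,14);r=plane(W,313,112,14),plane(W,309,225,14)
for a,b in(l,r): d=(b-a);print(np.degrees(np.arctan2(d[1],d[0])))
print("width",np.linalg.norm(l[0]-r[0]))
S=optics.camera_params("scene")
# predicted module lower corners in scene3 crop
e=np.array([np.cos(np.radians(81.65)),np.sin(np.radians(81.65))]);n=np.array([-e[1],e[0]])
for x,y,z in[(-22,-13,180),(22,-13,180),(-22,-13,220)]:
    u,v=proj(S,[*(np.array([475,-202])+x*e+y*n),z]);print(x,y,z,round((u-30)*3),round((v-100)*3))
E
python3 - <<'E'
import cv2
c=cv2.imread("pics/raw_scene3.png")[160:215,120:180]
cv2.imwrite("pics/c6.png",cv2.resize(c,None,fx=10,fy=10,interpolation=cv2.INTER_CUBIC))
E
```

```text
[ 474.63967098 -202.33190327  191.66198946] [ 475.01900187 -203.02939395   16.        ]
-99.19382892076041
-97.8573905608317
width 115.66687068777576
-22 -13 180 339 311
22 -13 180 388 295
-22 -13 220 330 276
```

View pics/c6.png

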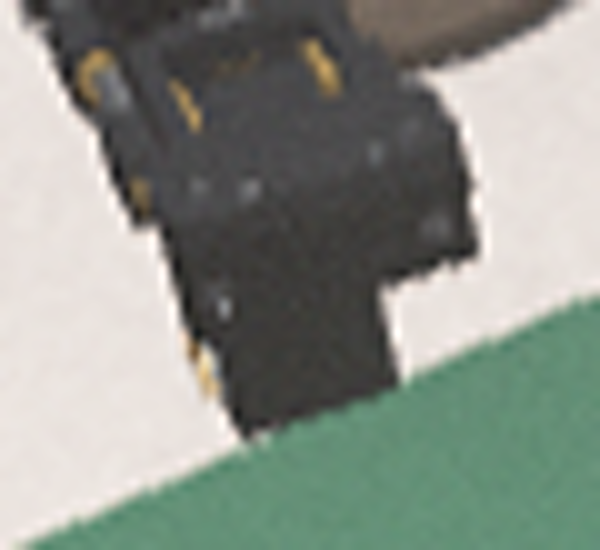

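Run:
```python
from h import *
s=env.state();print(s['t'],s['opening'],s['qvel'].round(3));print(job.job_done())
```

```text
12.1 0.27279340753261 [-0.002 -0.    -0.001 -0.002  0.001 -0.001]
the job is handed in; nothing more can be done
None
```

I drew the bolt home and lifted the module from its nest. It is now held, still gripped, at the focus point with its pins towards the lens. I handed the job in at 12.1 s of the 45 s allowed; no verdict was reported.

- **Bolt:** it met its stop with 24 N of resistance. The wrist picture then put the handle at fixture x = 55.3 mm, a travel of about 50 mm. I did not measure it again after the lift.
- **Position:** I took the middle of the module to be in line with the gripper tip sideways and 8.4 mm above it in height. That puts it at about (474.6, -202.3, 200) mm. The last wrist picture put the stage centre at (475.0, -203.0) mm.
- **Direction:** the module's x axis is at about 81.7°. The camera base edges gave -97.9° and -99.2°, against -98.3° for the pins, so it should be square to the lens within about 1°.
- **Grip:** the opening is 0.27, about 26 mm, which matches the module's width. The arm was still at hand-in.

**Disagreements:** camera views differed by up to about 5 mm on the fixture and about 3 mm on the stage. In the last scene picture, the module's lower corners lay about 1 to 2 pixels (up to about 4 mm) from where I expected. All of these are within the tolerances, so I did not correct for them.

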